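# Seat the keyed slide carrier in the sloping dock

### The job

Load the blue slide carrier into the sloping dock of the slide reader: set it in the loose pocket with its notched corner at the blue corner block, shuffle it sideways until its slot drops over the steel guide rib, then press it down past the spring clip until it snaps in and lies fully home, flat on the pocket floor. Let go of it, and do not push the petri dish, timer, cover glass box or staining jar about.

Things in the scene. Friction and masses are not known exactly. Their poses are not given: they have to be found in the camera images.
- carrier: Slide carrier, a loose blue plate 110 mm long (x), 84 wide (y), 24 thick, about 0.22 kg, with two glass slides and a black grip ridge on top. Origin: middle of the underside; z up out of its top; +x to the end with the notched corner and thin lip. It starts flat on the bench, +x roughly away from the robot.
- carrier_grip (a point): Middle of the carrier's grip, 50 mm above the middle of its underside, carrier axes. The grip is an upright ridge across the carrier's middle: 16 mm thick (along x), 60 mm long (along y), from 24 to 68 mm above the underside.
- carrier_under (a point): Middle of the carrier's underside, carrier axes. A slot runs here along x, full length at y = 0: 11 mm wide, 18.5 mm deep, open below.
- carrier_lip (a point): Top of the carrier's lip at the middle of its edge (x = 55, y = -14 mm), 24 mm above the underside. The lip is 4 mm thick and overhangs 8 mm, for the clip. The notched corner is at +x +y: 20 mm (x) by 28 mm (y) is cut out.
- dock: Dock, a fixed grey wedge, foot 150 x 138 mm, whose top slopes 30 degrees, low toward the robot; it holds the pocket. Origin: under the pocket's middle, on the bench.
- dock_seat (a point): Middle of the pocket's floor. Pocket axes: z square to the sloping floor, x up the slope, y level sideways. Inside 113.5 (x) by 105 mm (y), walls 20 mm high: the carrier has 1.7 mm play either way in x, 10.5 in y. The carrier goes in with its axes along these. Fully home, carrier_under has z = 0 and x near 0 here, and y = the rib's y.
- dock_rib (a point): Point 17 mm above dock_seat, pocket axes: the height of the top of the steel guide rib, 8 mm wide, 66 long (x), 17 high. The rib is locked at an unknown y of -8 to +8 mm, not measured (this point stays at y = 0): find it by touch. Off the rib's place the carrier rests on it, underside 17 mm above the floor; with the slot over it (1.5 mm play either way) it goes lower.
- dock_block (a point): Top centre of the blue corner block, 15 (x) by 25 mm (y), 20 mm high, which fills the pocket's +x +y corner; the carrier enters only with its notch here.
- clip (a joint): Spring clip: a steel leaf 30 mm wide at the upper wall, at y = -12 mm in the pocket; value = m pushed back (0 at rest). Its tip is 26 mm above the floor, 51 mm up the slope; its cover 37 mm high. From about 13 mm above home the lip meets it, and 4 to 15 N of push takes the carrier past; it snaps back near 0 when the underside reaches the floor.
- petri_dish: Bystander: round petri dish 60 x 60 x 16 mm, loose on the bench; origin at the centre of its underside.
- bench_timer: Bystander: white bench timer with coloured buttons, 62 x 62 x 19 mm, loose; origin at the centre of its underside.
- coverglass_box: Bystander: small white box 30 x 50 x 14 mm, loose; origin at the centre of its underside.
- staining_jar: Bystander: clear staining jar with a black lid and violet filling, 56 x 56 x 108 mm, loose; origin at the centre of its underside.

How it is judged:
At the end, for the whole second after the job is handed in: The carrier lies at rest, released, on the pocket floor: underside within 2.5 mm of it and parallel within 0.05 rad, middle within 4 mm (x) and 11.5 mm (y) of the pocket's, x axis within 0.1 rad of the pocket's; the clip within 2.5 mm of its rest place (z of carrier_under in the frame of dock_seat between -0.003 and 0.0025 m and x of carrier_under in the frame of dock_seat between -0.004 and 0.004 m and y of carrier_under in the frame of dock_seat between -0.0115 and 0.0115 m and angle between the z axis of carrier_under and the z axis of dock_seat, either way round below 0.05 rad and angle between the x axis of carrier_under and the x axis of dock_seat, either way round below 0.1 rad and value of joint clip below 0.0025 m and linear speed of carrier below 0.02 m/s); the robot touches nothing.
It fails at once if the petri dish is pushed more than 30 mm (distance of petri_dish from where it was at the start of the episode above 0.03 m).
It fails at once if the bench timer is pushed more than 30 mm (distance of bench_timer from where it was at the start of the episode above 0.03 m).
It fails at once if the cover glass box is pushed more than 30 mm (distance of coverglass_box from where it was at the start of the episode above 0.03 m).
It fails at once if the staining jar is pushed more than 30 mm (distance of staining_jar from where it was at the start of the episode above 0.03 m).
It also fails if it takes over 48 s, if anything falls off the work surface, if the arm or the gripper's body presses on something with over 40 N, if the wrist force passes 120 N, or if a joint passes its speed limit or range.

### The arm

A 6-joint arm with a two-finger parallel gripper is mounted at the origin on a cart in front of the work surface, level with it; the furniture and walls round the work are solid. World frame = base frame: x ahead of the robot, y to its left, z up, the work surface at z = 0. Lengths are in m, angles in rad, forces in N, time in s.
With the tool pointing down it reaches from about 0.3 to 0.75 m from the base axis. Payload 8.5 kg.
Tool frame: the origin (TCP) lies on the centre line of the jaws, within the pads' length; the fingertips stand 8 mm ahead of it and the grasp point (between the pads) lies 11 mm behind it; z points along the fingers, y is the direction in which the jaws open and shut (so a half turn about z gives the same grasp; the last joint's range is limited). The gripper opens to 85 mm and grips with 20 to 120 N. Pads are 22 mm wide; open, the fingers measure 114 mm over their backs; the gripper's body (76 mm by 85 mm) begins 54 mm behind the grasp point. The pads swing forward as they close: fully open they stand 13 mm farther back than shut.
Start: joints at [1.027, 0.381, 1.297, -0, 1.464, -0.215], TCP at [0.178, 0.521, 0.239] pointing down, gripper open.
Joint ranges: [-3.11, 3.11], [-0.89, 2.33], [0.22, 2.48], [-1.42, 4.56], [0.17, 2.85], [-2.88, 2.88]. Speed limits (rad/s): [2.39, 2.39, 3.14, 3.14, 3.14, 3.14].

### API

Orientations are given as a rotation vector (axis times angle).
In Python, from plant import bot, snapshot, get_calibration, ticket, regions_of, mark_of gives the robot as it stands.
- The arm moves only by the shell command python3 -m jog 'ROWS' [FORCE]. ROWS is JSON, a list of rows, each a list of 5 numbers: the shift along the tool's x, y, z in m, then the turn about the tool's z in rad, then the finger opening in m, from 0 to 0.0854. A call has 1 to 12 rows; each row shifts and turns the commanded pose from where the row before left it, along the tool's axes as they then stand; what a row does not reach is not made up. A row lasts 1/8 s, in which the tool goes at most 62.5 mm and 10.7 degrees, less where a joint would pass 70% of its speed; a pose out of reach is approached as far as the arm can. A call with a gripper value outside its range is refused whole. The fingers move at their own pace and stop on an object; FORCE is the grip in N (left out, the last holds). Time passes only in rows, so rows that do not move let the fingers close. It gives the time, the measured TCP pose, the force and the opening at its end, in the units of the state.
- bot.sense(): the state, without advancing time (a new reading comes with each control period).
- snapshot(name): name is "side" or "top" or "wrist"; returns the picture (384x512x3 uint8, red, green, blue); there is no depth.
- get_calibration(name): a dict with "mtx" (3x3 intrinsics, pixels), "dist" ([k1, k2, p1, p2, k3] as OpenCV has them; the pictures are not rectified), "R" (3x3) and "t" (3): a world point X has camera coordinates R X + t. Camera axes: x right, y down, z forward; pixel columns grow to the right and rows downward; lengths in m; the calibration is good to about 2 mm. A picture is of the moment at which its call begins: read the wrist's pose just before it. get_calibration takes no time and is no camera call; for the wrist camera it gives the pose at the moment of the call.
- ticket.sign_off(): hands the job in, once; it reports no verdict.
Trained networks look in the newest picture that a camera, given by its name, has taken for a name from the list of things; names that differ only in an ending like _2 or _b are one class to them, and where a whole thing is asked for, a point or a joint stands for the part that bears it (a point fixed in the world has none). Each returns a list of dicts, best first, with "conf" (0 to 1); they miss things now and then, are a little off and sometimes report something else, mostly with a low value. They report only what shows in the picture. A call takes as long as a camera call.
- regions_of(camera, query): "pixels" (384x512 bool, what is visible of it).
- mark_of(camera, query): "location" ([x, y, z] in m, in world coordinates, good to about 4 mm: a listed point, or the origin of a listed thing).
The state is a dict: "t": time; "joint_positions": joint angles; "joint_vel": joint speeds; "effort": joint torques, N m; "ee_pos": TCP position; "tool_rot": TCP orientation; "ft_force": force on the tool from outside, world axes, zero at the start; "wrist_torque": the same for the moment, N m; "grip_width": finger opening in m.
Only numpy, scipy, OpenCV 4.12 (cv2) and the standard library are available. Lean on these libraries where they do the work, as an engineer would, in place of code of your own. Each camera call takes 0.05 s, during which the arm holds its last target.

## Working session

There is one attempt and no reset: what is moved stays moved. The work goes in short steps, Python scripts to look and compute and a shell command to move; the robot and the scene stay as the last step left them, time stands still between calls to the robot, and variables do not carry over. Pictures are saved under pics/ and viewed, and the job is handed in when it is done.

```bash
ls; mkdir -p pics; python3 - <<'E'
from plant import bot, snapshot, get_calibration
import cv2,numpy as np
s=bot.sense(); print({k:np.round(v,3).tolist() for k,v in s.items()})
ims=[]
for n in ("side","top","wrist"):
    im=snapshot(n); cv2.imwrite(f"pics/a_{n}.png",im[:,:,::-1]); c=get_calibration(n); print(n,np.round(c["mtx"],1).tolist(),np.round(c["dist"],3),np.round(c["R"],3).tolist(),np.round(c["t"],3))
E
```

```text
pics
{'t': 0.0, 'joint_positions': [1.027, 0.381, 1.298, -0.0, 1.464, -0.215], 'joint_vel': [0.0, -0.0, -0.002, -0.001, -0.0, 0.003], 'effort': [-0.002, -44.846, -23.127, -0.0, 0.005, 0.0], 'ee_pos': [0.177, 0.52, 0.239], 'tool_rot': [-0.514, -3.099, 0.002], 'ft_force': [-0.973, -0.069, -0.742], 'wrist_torque': [0.027, 0.047, -0.034], 'grip_width': 0.085}
side [[394.4, 0.0, 257.5], [0.0, 394.4, 196.7], [0.0, 0.0, 1.0]] [0.006 0.    0.    0.    0.   ] [[0.954, -0.3, -0.002], [-0.194, -0.611, -0.767], [0.229, 0.733, -0.641]] [-0.58   0.031  1.068]
top [[445.6, 0.0, 252.1], [0.0, 445.6, 200.6], [0.0, 0.0, 1.0]] [-0.123  0.     0.     0.     0.   ] [[0.057, -0.998, 0.002], [-0.97, -0.056, -0.237], [0.236, 0.012, -0.972]] [-0.261  0.538  1.081]
wrist [[343.7, 0.0, 256.1], [0.0, 343.7, 189.6], [0.0, 0.0, 1.0]] [0.025 0.    0.    0.    0.   ] [[0.323, 0.946, -0.0], [0.901, -0.307, 0.306], [0.29, -0.099, -0.952]] [-0.552 -0.039  0.379]
```

View pics/a_side.png

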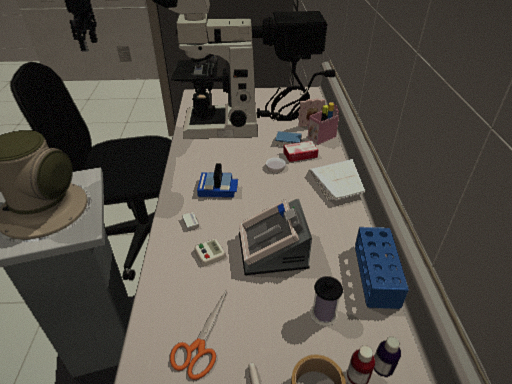

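View pics/a_top.png

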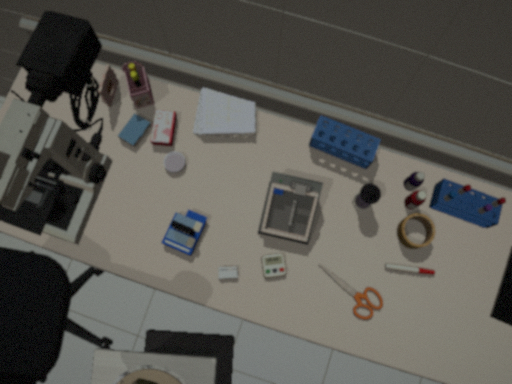

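View pics/a_wrist.png

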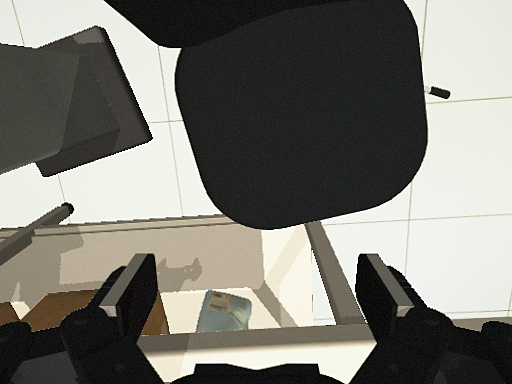

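```bash
cat > h.py <<'E'
import numpy as np,cv2
from plant import bot, snapshot, get_calibration, ticket, regions_of, mark_of
from scipy.spatial.transform import Rotation as Ro
def px(cam,X,c=None):
    c=c or get_calibration(cam)
    p,_=cv2.projectPoints(np.atleast_2d(np.array(X,float)),cv2.Rodrigues(c["R"])[0],c["t"],c["mtx"],np.array(c["dist"]))
    return p[:,0]
def ray(cam,p,c=None):
    c=c or get_calibration(cam)
    u=cv2.undistortPoints(np.array(p,float).reshape(-1,1,2),c["mtx"],np.array(c["dist"]))[:,0]
    d=np.c_[u,np.ones(len(u))]@c["R"]; o=-c["R"].T@c["t"]
    return o,d/np.linalg.norm(d,axis=1)[:,None]
def onz(cam,p,z,c=None):
    o,d=ray(cam,p,c); return o+d*((z-o[2])/d[:,2])[:,None]
def crop(cam,im,X,r,f,name,pts=()):
    pass
E
python3 - <<'E'
from h import *
for cam in ("side","top"):
    snapshot(cam)
    for q in ("carrier","carrier_grip","carrier_under","carrier_lip","dock","dock_seat","dock_rib","dock_block","petri_dish","bench_timer","coverglass_box","staining_jar"):
        r=mark_of(cam,q)[:2]
        print(cam,q,[(round(a["conf"],2),np.round(a["location"],4).tolist(),np.round(px(cam,a["location"])[0]).tolist()) for a in r])
print(bot.sense()["t"])
E
```

```text
side carrier [(0.93, [0.4739, -0.0548, 0.0021], [219.0, 187.0])]
side carrier_grip [(0.93, [0.4725, -0.0562, 0.05], [217.0, 174.0])]
side carrier_under [(0.63, [0.4732, -0.0532, 0.0014], [218.0, 187.0])]
side carrier_lip [(0.97, [0.5202, -0.0825, 0.0203], [237.0, 184.0])]
side dock [(0.61, [0.5339, -0.3293, 0.004], [269.0, 249.0])]
side dock_seat [(0.67, [0.5296, -0.3276, 0.0557], [268.0, 234.0]), (0.65, [0.5702, -0.2919, 0.1014], [280.0, 206.0])]
side dock_rib [(0.64, [0.525, -0.3252, 0.0708], [266.0, 229.0])]
side dock_block [(0.83, [0.5737, -0.2919, 0.0988], [281.0, 206.0])]
side petri_dish [(0.67, [0.6626, -0.01, -0.0004], [275.0, 167.0])]
side bench_timer [(0.76, [0.3952, -0.2937, 0.0043], [209.0, 251.0])]
side coverglass_box [(0.49, [0.3696, -0.1743, -0.001], [190.0, 222.0])]
side staining_jar [(0.69, [0.5851, -0.5269, 0.0008], [324.0, 312.0]), (0.28, [0.4746, -0.0541, 0.0512], [218.0, 173.0])]
top carrier [(0.9, [0.4697, -0.0528, 0.0021], [184.0, 232.0])]
top carrier_grip [(0.81, [0.4729, -0.0499, 0.0481], [181.0, 228.0]), (0.7, [0.5199, -0.0884, 0.0247], [198.0, 213.0])]
top 
[... 168 characters left out ...]
73.0, 267.0])]
top dock [(0.83, [0.5342, -0.3278, -0.003], [288.0, 215.0])]
top dock_seat [(0.76, [0.535, -0.3258, 0.0575], [289.0, 210.0])]
top dock_rib [(0.68, [0.5329, -0.3255, 0.0582], [289.0, 211.0]), (0.62, [0.5251, -0.3254, 0.0726], [289.0, 212.0])]
top dock_block [(0.74, [0.5732, -0.2972, 0.1], [279.0, 191.0]), (0.3, [0.3926, -0.2975, -0.0034], [274.0, 267.0])]
top petri_dish [(0.3, [0.4714, -0.0517, 0.0013], [184.0, 232.0])]
top bench_timer [(0.93, [0.392, -0.2956, 0.0006], [273.0, 267.0])]
top coverglass_box [(0.67, [0.3707, -0.1803, -0.0014], [229.0, 272.0])]
top staining_jar [(0.91, [0.5854, -0.5259, 0.004], [361.0, 200.0]), (0.39, [0.476, -0.0509, -0.0024], [184.0, 230.0])]
1.45
```

```bash
python3 - <<'E'
import cv2
a=cv2.imread("pics/a_top.png"); cv2.imwrite("pics/b_top.png",cv2.resize(a[165:275,150:350],None,fx=4,fy=4,interpolation=cv2.INTER_CUBIC))
a=cv2.imread("pics/a_side.png"); cv2.imwrite("pics/b_side.png",cv2.resize(a[150:280,180:340],None,fx=4.5,fy=4.5,interpolation=cv2.INTER_CUBIC))
E
```

```text
(no output)
```

View pics/b_top.png

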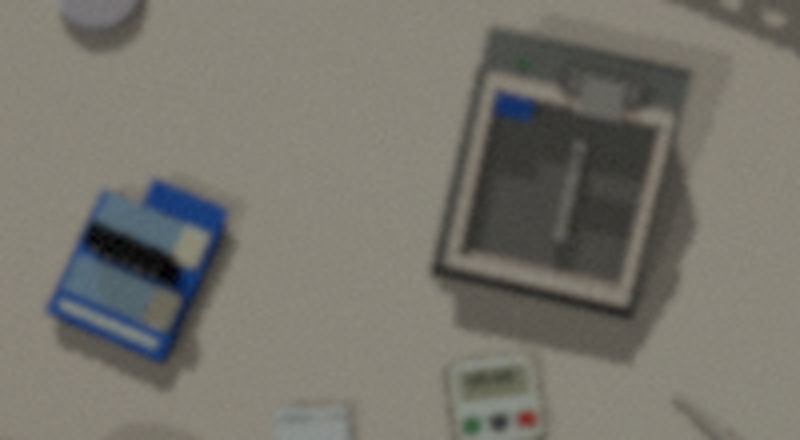

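View pics/b_side.png

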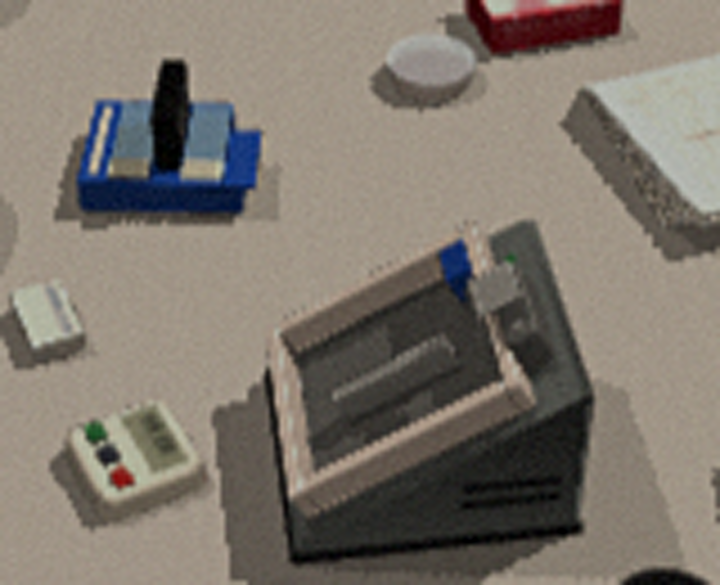

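```bash
python3 - <<'E'
from h import *
for p in ([75,240],[0,205],[105,165],[40,215],[90,262]): print(p,onz("top",[p],0.0)[0].round(3),onz("top",[p],0.3)[0].round(3))
s=bot.sense(); R=Ro.from_rotvec(s["tool_rot"]).as_matrix(); c=get_calibration("wrist")
print("cam in tool",(R.T@(-c["R"].T@c["t"]-s["ee_pos"])).round(4)); print((R.T@c["R"].T).round(3)); print(R.round(3))
E
```

```text
[75, 240] [0.43  0.245 0.   ] [0.392 0.121 0.3  ]
[0, 205] [0.514 0.483 0.   ] [0.455 0.298 0.3  ]
[105, 165] [0.647 0.19  0.   ] [0.554 0.08  0.3  ]
[40, 215] [0.493 0.357 0.   ] [0.439 0.204 0.3  ]
[90, 262] [0.374 0.195 0.   ] [0.35  0.083 0.3  ]
cam in tool [ 0.0794  0.0021 -0.1336]
[[ 0.    -0.952 -0.306]
 [ 1.    -0.     0.001]
 [-0.001 -0.306  0.952]]
[[-0.946  0.323  0.   ]
 [ 0.323  0.946 -0.   ]
 [-0.    -0.    -1.   ]]
```

```bash
python3 -m jog '[[-0.03,-0.039,0,0,0.0854],[-0.03,-0.039,0,0,0.0854],[-0.03,-0.039,0,0,0.0854],[-0.03,-0.039,0,0,0.0854],[-0.03,-0.039,0,0,0.0854],[-0.03,-0.039,0,0,0.0854],[-0.03,-0.039,0,0,0.0854],[-0.03,-0.039,0,0,0.0854]]' 20; python3 -m jog '[[-0.045,-0.028,0,0,0.0854],[-0.045,-0.028,0,0,0.0854],[-0.045,-0.028,0,0,0.0854],[-0.045,-0.028,0,0,0.0854],[-0.045,-0.028,0,0,0.0854],[0,0,0,0,0.0854]]'
python3 - <<'E'
from h import *
c=get_calibration("wrist");im=snapshot("wrist"); cv2.imwrite("pics/c_wrist.png",im[:,:,::-1])
for q in ("carrier","carrier_grip","carrier_under","carrier_lip"):
    r=mark_of("wrist",q)[:2]
    print(q,[(round(a["conf"],2),np.round(a["location"],4).tolist(),np.round(px("wrist",a["location"],c)[0]).tolist()) for a in r])
np.savez("c_cal.npz",**c); print(bot.sense()["tool_rot"])
E
```

```text
t: 2.45
ee_pos: [0.3042, 0.1463, 0.2396]
tool_rot: [0.514, 3.098, 0.0]
ft_force: [0.8, -0.4, 0.0]
grip_width: 0.0855
t: 3.2
ee_pos: [0.4732, -0.0599, 0.2387]
tool_rot: [-0.519, -3.098, 0.0]
ft_force: [-0.9, 0.3, -0.1]
grip_width: 0.0852
carrier [(0.74, [0.4744, -0.0556, 0.0002], [258.0, 154.0])]
carrier_grip [(0.7, [0.4782, -0.0535, 0.0485], [262.0, 168.0])]
carrier_under [(0.92, [0.478, -0.0516, -0.0026], [262.0, 156.0])]
carrier_lip [(0.83, [0.5208, -0.0874, 0.0231], [244.0, 208.0])]
[5.12493151e-01 3.09938643e+00 5.39982069e-05]
```

View pics/c_wrist.png

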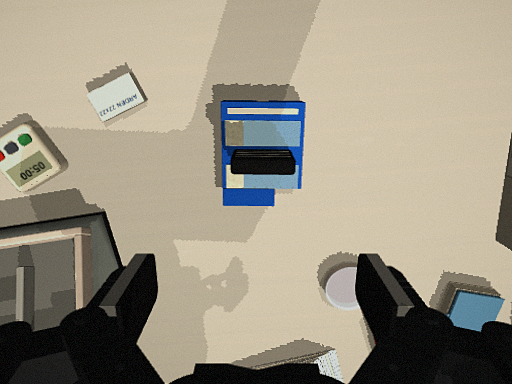

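```bash
python3 - <<'E'
import cv2
a=cv2.imread("pics/c_wrist.png"); cv2.imwrite("pics/c_zoom.png",cv2.resize(a[90:215,205:320],None,fx=4.7,fy=4.7,interpolation=cv2.INTER_NEAREST))
E
```

```text
(no output)
```

View pics/c_zoom.png

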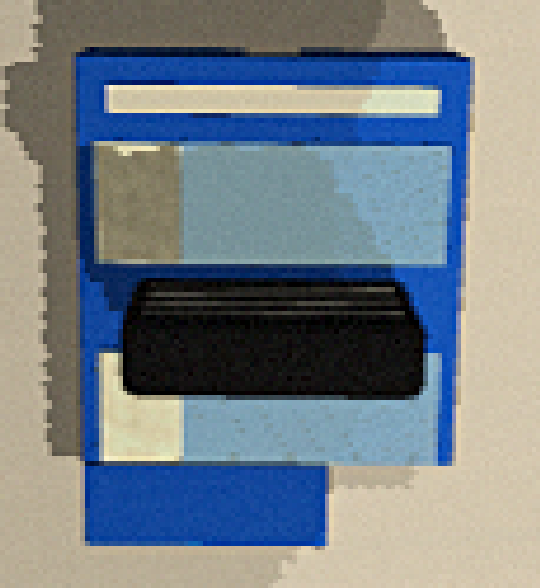

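```bash
python3 - <<'E'
from h import *
from scipy.optimize import least_squares
c=dict(np.load("c_cal.npz"))
P=np.array([[221.4,101.9],[305.6,102.3],[301.2,188.9],[274.8,188.9],[274.4,206],[223.3,206]])
L=np.array([[-55,-42],[-55,42],[35,42],[35,14],[55,14],[55,-42]])/1000
def X(p):
    a=p[2];return np.c_[p[0]+L[:,0]*np.cos(a)-L[:,1]*np.sin(a),p[1]+L[:,0]*np.sin(a)+L[:,1]*np.cos(a),np.full(6,p[3])]
f=lambda p:(px("wrist",X(p),c)-P).ravel()
r=least_squares(f,[.4744,-.055,-.3,.024]);print(r.x.round(4),np.degrees(r.x[2]),r.fun.round(1))
f2=lambda p:f(list(p)+[.024]); r=least_squares(f2,[.4744,-.055,-.3]);print(r.x.round(4),np.degrees(r.x[2]),r.fun.round(1))
s=bot.sense(); R=Ro.from_rotvec(s["tool_rot"]).as_matrix(); print("tool y deg",np.degrees(np.arctan2(R[1,1],R[0,1])),s["ee_pos"])
# ridge top ends triangulation check: project predicted
a=r.x[2]
for l in ([-8,-30,68],[-8,30,68],[8,-30,68],[8,30,68]):
    l=np.array(l)/1000; print(px("wrist",[r.x[0]+l[0]*np.cos(a)-l[1]*np.sin(a),r.x[1]+l[0]*np.sin(a)+l[1]*np.cos(a),l[2]],c)[0].round(1))
# top view
print("top",px("top",X(list(r.x)+[.024])).round(1).tolist()); print("side",px("side",X(list(r.x)+[.024])).round(1).tolist())
E
```

```text
[ 0.474  -0.0506 -0.3412  0.0203] -19.548236073687786 [-0.4 -0.1  0.1  0.3 -0.1  0.1  0.3 -0.2  0.2  0.2 -0.  -0.3]
[ 0.4732 -0.0505 -0.3411] -19.542337294794883 [-0.9 -0.7  0.5 -0.3  0.3  0.4  0.3  0.1  0.3  0.6 -0.4  0.2]
tool y deg 71.22184243852027 [ 0.47116415 -0.05652169  0.23956603]
[230.3 158.1]
[296.7 158.7]
[230.5 175.2]
[295.9 175.8]
top [[188.1, 255.0], [159.1, 242.5], [173.5, 211.6], [183.0, 215.6], [186.2, 208.8], [205.3, 216.9]]
side [[196.3, 188.6], [200.7, 170.7], [231.3, 171.3], [230.4, 177.1], [237.4, 177.2], [235.8, 189.4]]
```

```bash
python3 -m jog '[[-0.027,-0.0475,-0.01,0.01333,0.0854],[-0.027,-0.0475,-0.01,0,0.0854],[-0.027,-0.0475,-0.01,0,0.0854],[-0.027,-0.0475,-0.01,0,0.0854],[-0.027,-0.0475,-0.01,0,0.0854],[0,0,0,0,0.0854],[0,0,0,0,0.0854]]'
cat > v.py <<'E'
from h import *
import sys
n=sys.argv[1]
s=bot.sense();c=get_calibration("wrist");im=snapshot("wrist"); cv2.imwrite(f"pics/{n}.png",im[:,:,::-1]); np.savez(f"{n}.npz",**c)
print(s["ee_pos"].round(4) if hasattr(s["ee_pos"],"round") else s["ee_pos"],s["t"])
for q in sys.argv[2:]:
    r=mark_of("wrist",q)[:2]
    print(q,[(round(a["conf"],2),np.round(a["location"],4).tolist(),np.round(px("wrist",a["location"],c)[0]).tolist()) for a in r])
E
python3 v.py d1 dock dock_seat dock_block dock_rib
```

```text
t: 4.32
ee_pos: [0.5199, -0.3251, 0.2893]
tool_rot: [-0.533, -3.096, -0.001]
ft_force: [0.3, 0.3, 0.4]
grip_width: 0.0852
[ 0.5199 -0.3251  0.2893] 4.325
dock [(0.8, [0.5338, -0.3247, -0.0008], [258.0, 156.0])]
dock_seat [(0.69, [0.5344, -0.3292, 0.0599], [255.0, 170.0]), (0.46, [0.479, -0.052, -0.0015], [472.0, 30.0])]
dock_block [(0.65, [0.5688, -0.2938, 0.0974], [299.0, 199.0])]
dock_rib [(0.73, [0.5244, -0.3251, 0.0701], [255.0, 163.0])]
```

View pics/d1.png

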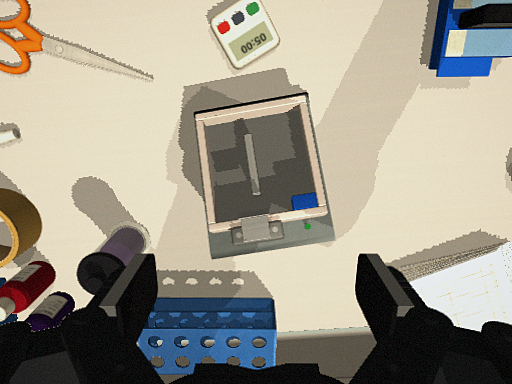

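```bash
python3 - <<'E'
import cv2
a=cv2.imread("pics/d1.png"); cv2.imwrite("pics/d1z.png",cv2.resize(a[85:265,185:345],None,fx=3.3*1.5/1.5,fy=3.3,interpolation=cv2.INTER_NEAREST))
E
```

```text
(no output)
```

View pics/d1z.png

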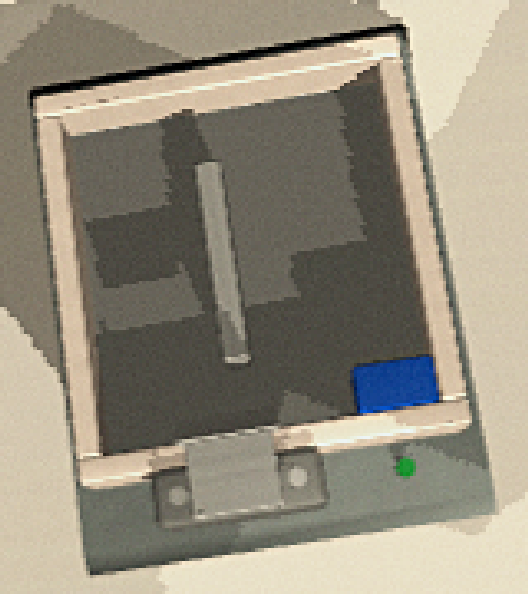

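```bash
cat > fit.py <<'E'
from h import *
from scipy.optimize import least_squares
c=dict(np.load("d1.npz"))
k=3.3; Z=lambda p:np.array(p)/k+[185,85]
B=np.array([[41.75,27.5,20],[41.75,52.5,20],[56.75,27.5,20],[56.75,52.5,20]])/1e3
Bp=Z([[354,365],[433,356],[360,413],[438,402]])
Rr=np.array([[-33,-4,17],[-33,4,17],[33,-4,17],[33,4,17]])/1e3
Rp=Z([[195,163],[221,161],[225,360],[250,354]])
W=np.array([[-56.75,-52.5,20],[-56.75,52.5,20]])/1e3
Wp=Z([[62,112],[385,60]])
def T(p,X):
    R=Ro.from_euler("z",p[2]).as_matrix()@Ro.from_euler("y",-np.pi/6).as_matrix()
    return X@R.T+p[[0,1,3]]
def f(p):
    Rq=Rr+[0,p[4],0]
    return np.r_[(px("wrist",T(p,B),c)-Bp).ravel(),(px("wrist",T(p,Rq),c)-Rp).ravel(),0.5*(px("wrist",T(p,W),c)-Wp).ravel(),(p[3]-.057)/.003]
if __name__=="__main__":
    r=least_squares(f,[.533,-.327,-.22,.057,0]);p=r.x
    print(p.round(4),np.degrees(p[2]));print(r.fun.round(1))
    im=cv2.imread("pics/d1.png")[85:265,185:345]; im=cv2.resize(im,None,fx=4.4,fy=3.3,interpolation=cv2.INTER_NEAREST)
    sc=np.array([4.4,3.3])
    def dl(A,col):
        q=(px("wrist",T(p,np.array(A)/1e3),c)-[185,85]+.5)*sc
        cv2.polylines(im,[np.round(q).astype(int)],True,col,1)
    for z,col in((20,(0,0,255)),(0,(0,255,255))): dl([[a*56.75,b*52.5,z] for a,b in((1,1),(1,-1),(-1,-1),(-1,1))],col)
    dl(1e3*B[[0,1,3,2]],(0,255,0)); dl(1e3*(Rr+[0,p[4],0])[[0,1,3,2]],(0,255,0))
    cv2.imwrite("pics/d1o.png",im)
    np.save("dock.npy",p)
E
python3 fit.py
```

```text
[ 0.5336 -0.3224 -0.1834  0.0551 -0.0073] -10.50900427457244
[-0.7  0.4 -0.  -0.5 -0.1  0.4  1.1  0.1  0.5 -0.1 -0.  -0.6 -0.3 -0.1
 -0.2  0.5  0.1 -0.1 -0.7 -0.  -0.6]
```

View pics/d1o.png

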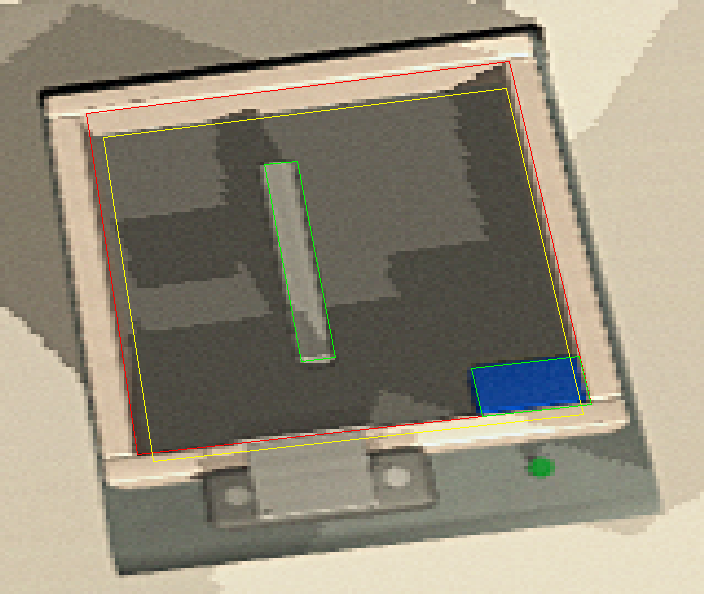

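```bash
python3 - <<'E'
from fit import *
p=np.load("dock.npy")
for cam,(x0,y0,x1,y1) in (("side",(230,190,325,285)),("top",(250,165,335,250))):
    im=cv2.imread(f"pics/a_{cam}.png")[y0:y1,x0:x1]; im=cv2.resize(im,None,fx=6,fy=6,interpolation=cv2.INTER_CUBIC)
    def dl(A,col):
        q=(px(cam,T(p,np.array(A)/1e3))-[x0,y0]+.5)*6
        cv2.polylines(im,[np.round(q).astype(int)],True,col,1)
    for z,col in((20,(0,0,255)),): dl([[a*56.75,b*52.5,z] for a,b in((1,1),(1,-1),(-1,-1),(-1,1))],col)
    dl(1e3*B[[0,1,3,2]],(0,255,0)); dl(1e3*(Rr+[0,p[4],0])[[0,1,3,2]],(0,255,0))
    cv2.imwrite(f"pics/e_{cam}.png",im)
E
```

```text
(no output)
```

View pics/e_side.png

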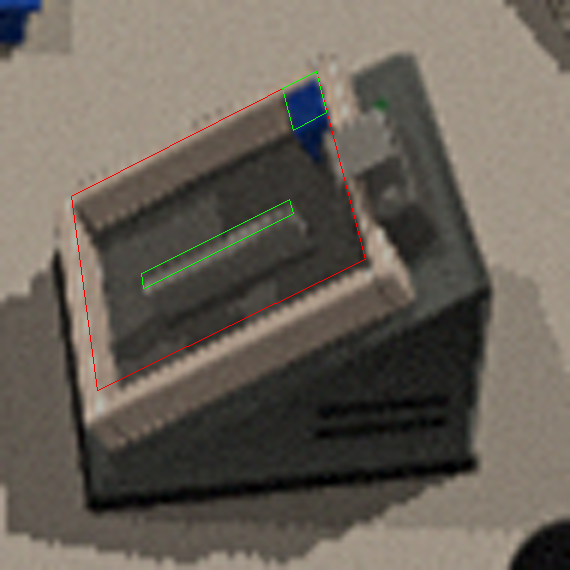

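View pics/e_top.png

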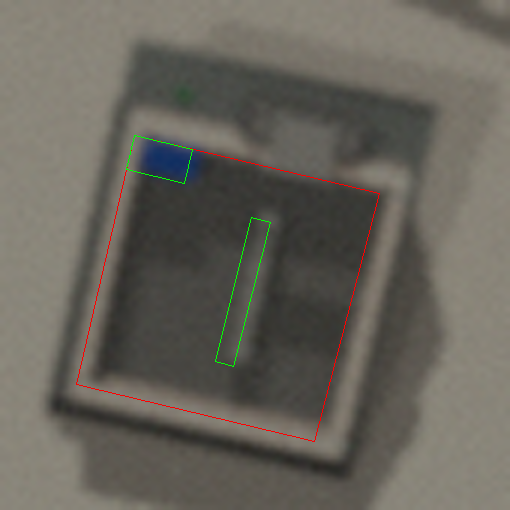

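```bash
python3 -m jog '[[0.0226,0.0402,0.028,0,0.0854],[0.0226,0.0402,0.028,0,0.0854],[0.0226,0.0402,0.028,0,0.0854],[0.0226,0.0402,0.028,0,0.0854],[0.0226,0.0402,0.028,0,0.0854],[0.0226,0.0402,0.028,0,0.0854],[0,0,0,0,0.0854],[0,0,0,0,0.0854]]'
python3 v.py g1 carrier carrier_grip
```

```text
t: 5.58
ee_pos: [0.4737, -0.0538, 0.122]
tool_rot: [0.533, 3.094, -0.001]
ft_force: [0.5, 0.2, 0.9]
grip_width: 0.0855
[ 0.4737 -0.0538  0.122 ] 5.575
carrier [(0.78, [0.4761, -0.0528, 0.001], [255.0, 189.0])]
carrier_grip [(0.79, [0.4764, -0.0537, 0.0488], [254.0, 212.0])]
```

View pics/g1.png

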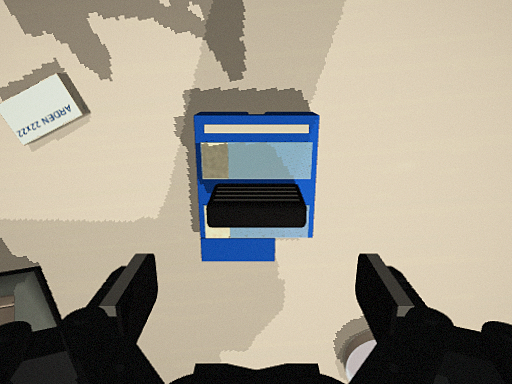

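```bash
python3 - <<'E'
from h import *
from scipy.optimize import least_squares
c=dict(np.load("g1.npz"))
P=np.array([[194.5,114.5],[320,114.5],[313.5,237.5],[275,238],[275,260.5],[201.5,261]])
L=np.array([[-55,-42],[-55,42],[35,42],[35,14],[55,14],[55,-42]])/1000
def X(p):
    a=p[2];return np.c_[p[0]+L[:,0]*np.cos(a)-L[:,1]*np.sin(a),p[1]+L[:,0]*np.sin(a)+L[:,1]*np.cos(a),np.full(6,p[3])]
f=lambda p:(px("wrist",X(p),c)-P).ravel()
r=least_squares(f,[.4744,-.055,-.3,.024]);print(r.x.round(4),np.degrees(r.x[2]),r.fun.round(1))
f2=lambda p:f(list(p)+[.024]); r=least_squares(f2,[.4744,-.055,-.3]);print(r.x.round(4),np.degrees(r.x[2]),r.fun.round(1))
E
```

```text
[ 0.4732 -0.0506 -0.344   0.0218] -19.711992377523263 [-0.4 -0.1  0.2  0.3 -0.6 -0.1  0.5 -0.7 -0.   0.6  0.2 -0. ]
[ 0.4725 -0.0504 -0.3439] -19.706458642697587 [-1.1 -0.9  0.8 -0.5 -0.1  0.4  0.6 -0.2  0.1  1.2 -0.3  0.6]
```

```bash
python3 -m jog '[[0.001,0,0.043,0,0.0854],[0,0,0.043,0,0.0854],[0,0,0,0,0.0854],[0,0,0,0,0.07],[0,0,0,0,0.05],[0,0,0,0,0.05],[0,0,0,0,0.05]]' 25
python3 v.py g2; python3 -m jog '[[0,0,0,0,0.05]]'
```

```text
t: 6.6
ee_pos: [0.4732, -0.0538, 0.0371]
tool_rot: [0.534, 3.092, -0.001]
ft_force: [-0.7, -1.3, 7.3]
grip_width: 0.0598
[ 0.4732 -0.0538  0.0371] 6.6
t: 6.78
ee_pos: [0.4732, -0.0538, 0.0371]
tool_rot: [0.534, 3.092, -0.001]
ft_force: [0.7, -1.1, 7.4]
grip_width: 0.0595
```

View pics/g2.png

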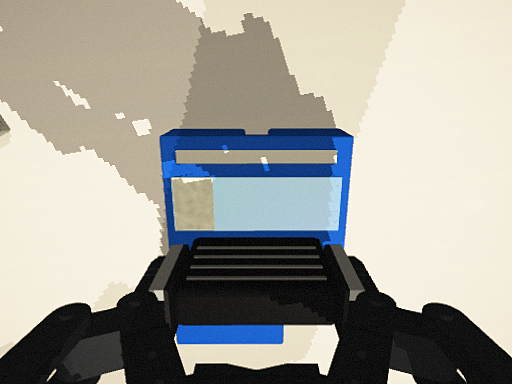

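```bash
python3 -m jog '[[0,0,-0.02,0,0.05],[0,0,-0.03,-0.053,0.05],[0,0,-0.04,-0.053,0.05],[0,0,-0.032,-0.053,0.05],[-0.0173,-0.0342,0,0,0.05],[-0.0173,-0.0342,0,0,0.05],[-0.0173,-0.0342,0,0,0.05],[-0.0173,-0.0342,0,0,0.05],[-0.0173,-0.0342,0,0,0.05],[-0.0173,-0.0342,0,0,0.05],[0,0,0,0,0.05],[0,0,0,0,0.05]]'
python3 - <<'E'
from h import *
for q in ("side","wrist"):
    im=snapshot(q); cv2.imwrite(f"pics/p1_{q}.png",im[:,:,::-1])
a=cv2.imread("pics/p1_side.png"); cv2.imwrite("pics/p1z.png",cv2.resize(a[130:290,180:360],None,fx=4,fy=3.6,interpolation=cv2.INTER_CUBIC))
E
```

```text
t: 8.28
ee_pos: [0.5365, -0.2733, 0.1576]
tool_rot: [-0.287, -3.128, -0.001]
ft_force: [-0.1, 0.5, -2.6]
grip_width: 0.0595
```

View pics/p1z.png

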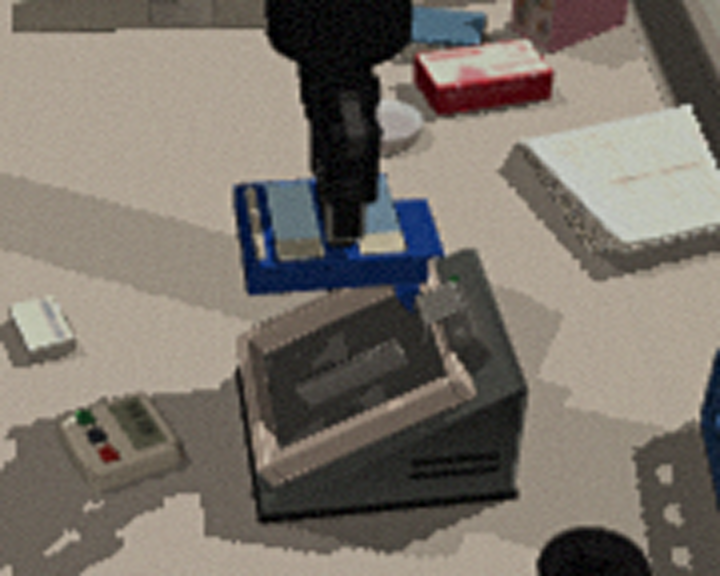

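View pics/p1_wrist.png

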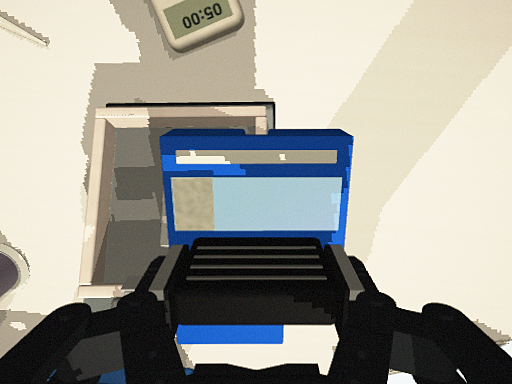

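```bash
python3 -m jog '[[0,0,0.016,0,0.05],[0.001,0,0.005,0,0.05],[0.003,0,0.005,0,0.05],[0.003,0,0.005,0,0.05],[0.0035,0,0.005,0,0.05],[0,0,0,0,0.05]]'
python3 v.py p2
```

```text
t: 9.12
ee_pos: [0.5258, -0.2714, 0.1211]
tool_rot: [-0.287, -3.127, -0.001]
ft_force: [-5.3, 2.6, 3.8]
grip_width: 0.0598
[ 0.5258 -0.2714  0.1211] 9.125
```

View pics/p2.png

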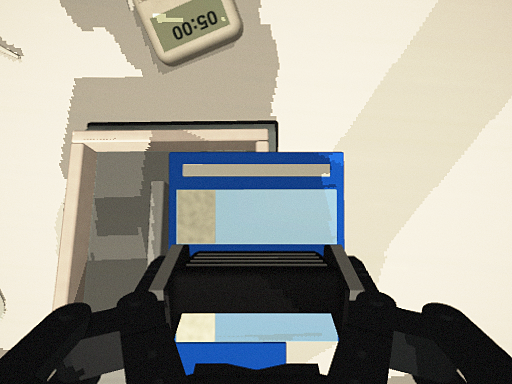

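```bash
python3 -m jog '[[0.0035,0,0.004,0,0.05],[0.0035,0,0.004,0,0.05],[0.003,0,0.003,0,0.05],[0,0,0,0,0.05]]'
python3 v.py p3
python3 - <<'E'
from h import *
im=snapshot("side")[:,:,::-1]; cv2.imwrite("pics/p3z.png",cv2.resize(im[150:290,200:340],None,fx=4.5,fy=4.2,interpolation=cv2.INTER_CUBIC))
E
```

```text
t: 9.68
ee_pos: [0.5162, -0.27, 0.1099]
tool_rot: [-0.287, -3.127, -0.001]
ft_force: [-1.8, 0.3, 1.1]
grip_width: 0.0597
[ 0.5162 -0.27    0.1099] 9.675
```

View pics/p3.png

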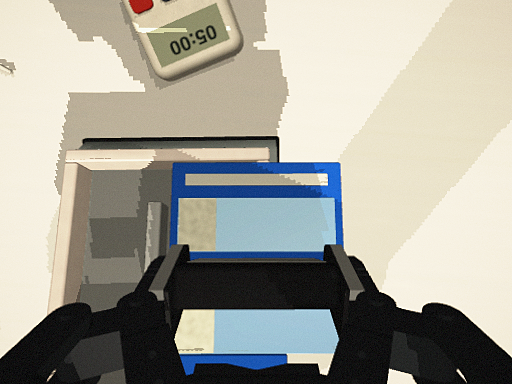

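View pics/p3z.png

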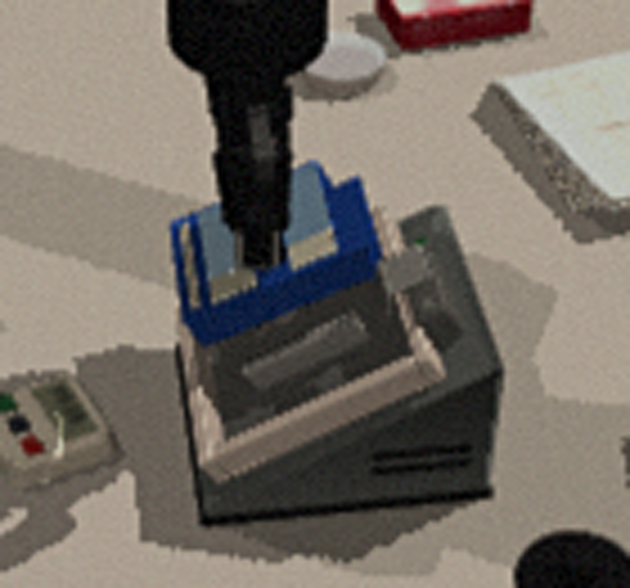

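```bash
cat > tilt.py <<'E'
from h import *
from scipy.optimize import least_squares
def fit(cal,P,L):
    s=bot.sense(); R=Ro.from_rotvec(s["tool_rot"]).as_matrix()
    c=dict(np.load(cal))
    L=np.array(L)/1e3; P=np.array(P,float)
    # carrier in tool: x_c=-x_t, y_c=y_t, z_c=-z_t at tilt 0
    B=np.diag([-1.,1,-1])
    def X(p):
        Rc=B@Ro.from_euler("zyx",[p[4],-p[3],0]).as_matrix()
        return (L@Rc.T+p[:3])@R.T+s["ee_pos"]
    f=lambda p:(px("wrist",X(p),c)-P).ravel()
    r=least_squares(f,[0,0,.037,.4,0]);p=r.x
    print("under in tool",p[:3].round(4),"tilt",np.degrees(p[3]).round(2),"yaw",np.degrees(p[4]).round(2),r.fun.round(1))
    Rc=B@Ro.from_euler("zyx",[p[4],-p[3],0]).as_matrix()
    print("G(52) in tool",(Rc@[0,0,.052]+p[:3]).round(4))
    return p
E
python3 - <<'E'
from tilt import *
fit("p3.npz",[[173,163],[340,163],[287.5,354]],[[-55,-42,24],[-55,42,24],[35,14,24]])
E
python3 - <<'E'
import cv2
a=cv2.imread("pics/p3.png"); cv2.imwrite("pics/p3w.png",cv2.resize(a[150:384,150:360],None,fx=3.5,fy=2.5,interpolation=cv2.INTER_NEAREST))
E
```

```text
under in tool [-0.0211  0.0026  0.0316] tilt 27.28 yaw 0.07 [ 0.1  0.1  0.  -0.1 -0.1  0. ]
G(52) in tool [ 0.0027  0.0026 -0.0146]
```

View pics/p3w.png

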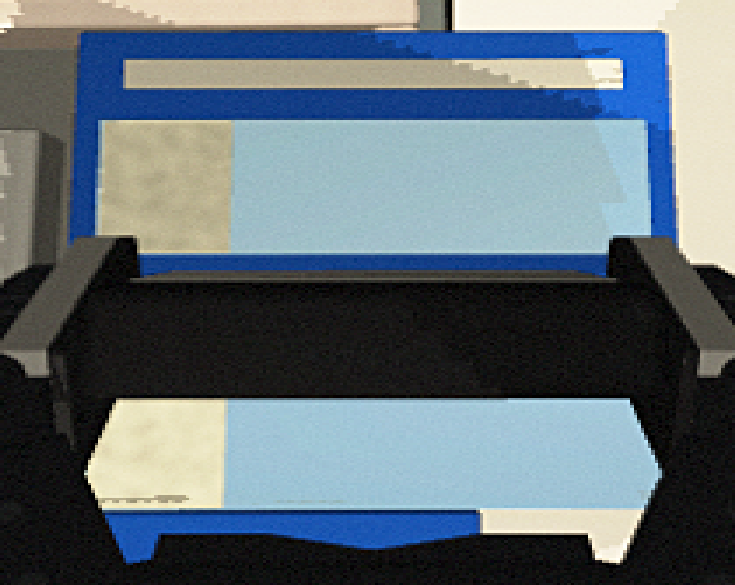

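```bash
python3 -m jog '[[0.001,0,0.003,0,0.05],[0,0,0.001,0,0.05]]'; python3 -m jog '[[0,0,0.002,0,0.05],[0,0,0,0,0.05]]'
python3 v.py p4
python3 - <<'E'
import cv2
a=cv2.imread("pics/p4.png"); cv2.imwrite("pics/p4w.png",cv2.resize(a[150:384,150:360],None,fx=3.5,fy=2.5,interpolation=cv2.INTER_NEAREST))
E
```

```text
t: 10.02
ee_pos: [0.5151, -0.2698, 0.1063]
tool_rot: [-0.287, -3.127, -0.001]
ft_force: [-5.8, 2.1, 6.1]
grip_width: 0.0596
t: 10.28
ee_pos: [0.5151, -0.2699, 0.1059]
tool_rot: [-0.287, -3.128, 0.001]
ft_force: [-11.4, 2.2, 18.5]
grip_width: 0.0594
[ 0.5151 -0.2699  0.1059] 10.275
```

View pics/p4w.png

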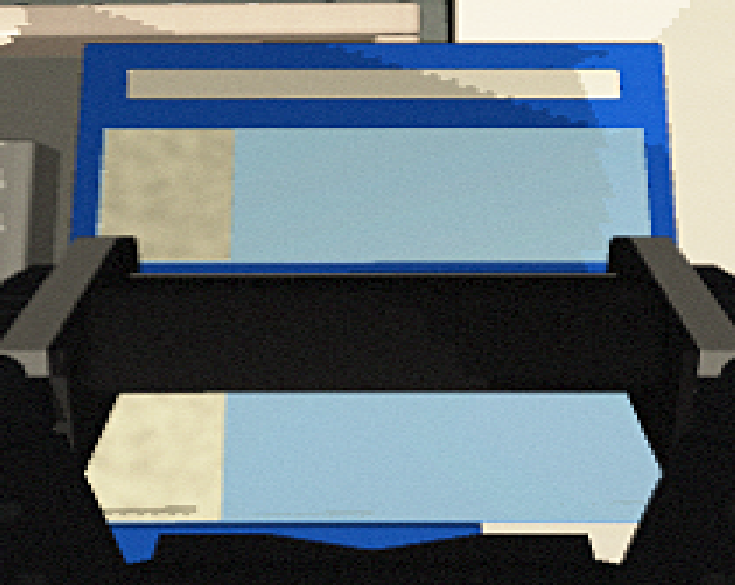

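```bash
python3 - <<'E'
from tilt import *
p=fit("p4.npz",[[174.3,167.2],[338.9,167.2],[287.1,359.2]],[[-55,-42,24],[-55,42,24],[35,14,24]])
s=bot.sense();R=Ro.from_rotvec(s["tool_rot"]).as_matrix()
u=R@[p[0],0,p[2]]+s["ee_pos"]; print("under world",u.round(4))
for d in ([.533,-.3246,.0555],):
    Rd=Ro.from_euler("z",-np.radians(10.5)).as_matrix()@Ro.from_euler("y",-np.pi/6).as_matrix()
    print("in pocket",(Rd.T@(u-d)).round(4)); print("tool yaw",np.degrees(np.arctan2(R[1,1],R[0,1])))
E
```

```text
under in tool [-0.0235  0.0024  0.0298] tilt 30.53 yaw -0.13 [-0.1 -0.2 -0.   0.2  0.1 -0. ]
G(52) in tool [ 0.0029  0.0024 -0.015 ]
under world [ 0.5381 -0.2741  0.0761]
in pocket [0.0067 0.0505 0.0199]
tool yaw 79.51565131959548
```

```bash
python3 -m jog '[[0.006,0,-0.0035,0,0.05],[0.006,0,-0.0035,0,0.05],[0,-0.018,0,0,0.05],[0,-0.0265,0,0,0.05],[0,-0.009,0,0,0.05],[0,0,0,0,0.05]]'
python3 v.py q1
python3 - <<'E'
from h import *
im=snapshot("side")[:,:,::-1]; cv2.imwrite("pics/q1z.png",cv2.resize(im[160:290,210:340],None,fx=4.5,fy=4.5,interpolation=cv2.INTER_CUBIC))
E
```

```text
t: 11.08
ee_pos: [0.4939, -0.321, 0.1109]
tool_rot: [-0.289, -3.128, -0.001]
ft_force: [-0.9, -0.0, -2.0]
grip_width: 0.0597
[ 0.4939 -0.321   0.1109] 11.075
```

View pics/q1.png

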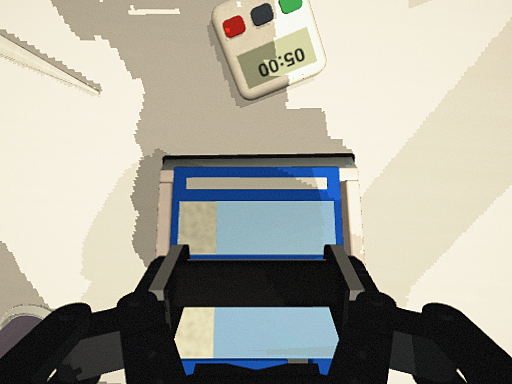

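View pics/q1z.png

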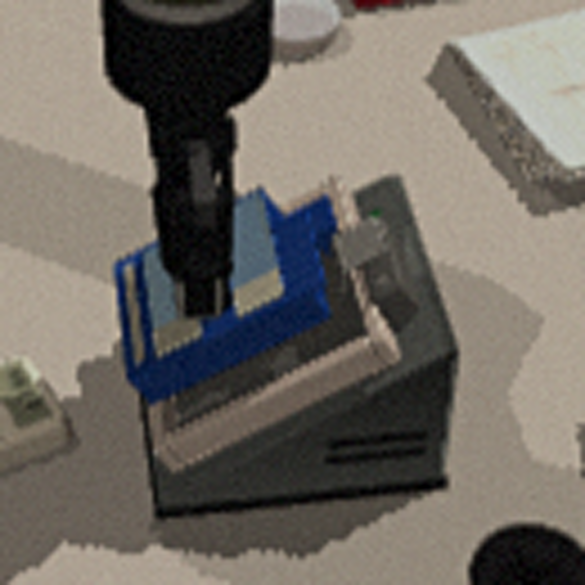

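```bash
cat > pk.py <<'E'
from h import *
Rd=Ro.from_euler("z",-np.radians(10.5)).as_matrix()@Ro.from_euler("y",-np.pi/6).as_matrix()
s=bot.sense();R=Ro.from_rotvec(s["tool_rot"]).as_matrix()
u=R@[-.0235,0,.0298]+s["ee_pos"]
F=np.array(s["ft_force"])+[0,0,2.3]
print("t",s["t"],"pocket mm",(1e3*Rd.T@(u-[.533,-.3246,.0555])).round(1),"F pocket",(Rd.T@F).round(1),"w",np.round(s["grip_width"],4), "torque",np.round(R.T@s["wrist_torque"],2))
E
python3 pk.py
python3 - <<'E'
import cv2
a=cv2.imread("pics/q1.png"); cv2.imwrite("pics/q1w.png",cv2.resize(a[150:384,150:360],None,fx=3.5,fy=2.5,interpolation=cv2.INTER_NEAREST))
E
```

```text
t 11.175 pocket mm [-0.5 -2.5 30.1] F pocket [0.5 0.6 0.2] w 0.0596 torque [-0.06  0.01 -0.02]
```

View pics/q1w.png

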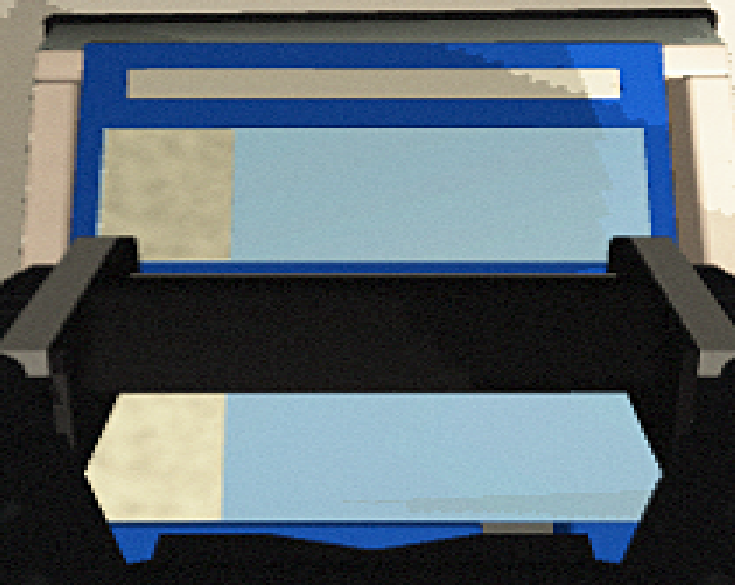

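```bash
python3 -m jog '[[-0.0025,0,0.0043,0,0.05],[-0.0025,0,0.0043,0,0.05],[-0.0005,0,0.0009,0,0.05],[0,0,0,0,0.05]]'; python3 pk.py;  python3 -m jog '[[-0.0005,0,0.0009,0,0.05],[-0.0005,0,0.0009,0,0.05]]';python3 pk.py
```

```text
t: 11.68
ee_pos: [0.4997, -0.3213, 0.1017]
tool_rot: [-0.287, -3.128, -0.0]
ft_force: [0.3, -0.3, -3.1]
grip_width: 0.0598
t 11.675 pocket mm [-0.4 -2.8 19.1] F pocket [-0.1 -0.2 -0.9] w 0.0598 torque [ 0.02  0.03 -0.01]
t: 11.92
ee_pos: [0.5006, -0.3217, 0.1001]
tool_rot: [0.287, 3.128, -0.0]
ft_force: [-0.7, -0.7, -2.4]
grip_width: 0.0595
t 11.925 pocket mm [-0.3 -3.  17.2] F pocket [-0.5 -0.8  0.2] w 0.0595 torque [-0.03  0.07  0.03]
```

```bash
python3 -m jog '[[-0.0005,0,0.0009,0,0.05],[0,0,0,0,0.05]]';python3 pk.py;python3 -m jog '[[-0.0005,0,0.0009,0,0.05],[0,0,0,0,0.05]]';python3 pk.py
```

```text
t: 12.18
ee_pos: [0.5009, -0.3217, 0.0995]
tool_rot: [-0.287, -3.128, 0.0]
ft_force: [-4.1, 1.4, 2.5]
grip_width: 0.06
t 12.175 pocket mm [-0.4 -3.  16.6] F pocket [-1.3  0.6  6.3] w 0.06 torque [-0.09  0.51 -0.01]
t: 12.42
ee_pos: [0.5009, -0.3217, 0.0994]
tool_rot: [-0.287, -3.128, 0.001]
ft_force: [-8.1, 3.5, 10.6]
grip_width: 0.0595
t 12.425 pocket mm [-0.4 -3.  16.5] F pocket [-1.   1.9 15.5] w 0.0595 torque [-0.25  1.24  0.1 ]
```

```bash
python3 -m jog '[[0.0003,-0.001,-0.0005,0,0.05],[0,-0.001,0,0,0.05]]';python3 pk.py;python3 -m jog '[[0,-0.001,0,0,0.05],[0,0,0,0,0.05]]';python3 pk.py;python3 -m jog '[[0,-0.001,0,0,0.05],[0,0,0,0,0.05]]';python3 pk.py
```

```text
t: 12.68
ee_pos: [0.5007, -0.3226, 0.0994]
tool_rot: [-0.287, -3.128, -0.003]
ft_force: [-3.4, 7.4, 7.7]
grip_width: 0.0594
t 12.675 pocket mm [-0.4 -3.9 16.5] F pocket [ 0.9  6.6 11. ] w 0.0594 torque [-1.05  0.8  -0.06]
t: 12.92
ee_pos: [0.5005, -0.3237, 0.0994]
tool_rot: [-0.287, -3.128, -0.003]
ft_force: [-4.5, 6.5, 7.5]
grip_width: 0.0597
t 12.925 pocket mm [-0.5 -5.  16.5] F pocket [ 0.1  5.5 11.3] w 0.0597 torque [-0.93  0.76 -0.11]
t: 13.18
ee_pos: [0.5004, -0.3246, 0.0993]
tool_rot: [-0.286, -3.128, -0.003]
ft_force: [-4.4, 5.6, 6.3]
grip_width: 0.0596
t 13.175 pocket mm [-0.5 -5.9 16.5] F pocket [-0.4  4.7 10.2] w 0.0596 torque [-1.    0.72 -0.05]
```

```bash
python3 -m jog '[[0,-0.001,0,0,0.05],[0,0,0,0,0.05]]';python3 pk.py;python3 -m jog '[[0,-0.001,0,0,0.05],[0,0,0,0,0.05]]';python3 pk.py
```

```text
t: 13.42
ee_pos: [0.5005, -0.3267, 0.0987]
tool_rot: [0.287, 3.128, -0.0]
ft_force: [-0.2, -0.8, -2.4]
grip_width: 0.0597
t 13.425 pocket mm [-0.3 -8.  15.7] F pocket [-0.1 -0.8 -0.1] w 0.0597 torque [ 0.03  0.07 -0.02]
t: 13.68
ee_pos: [0.5002, -0.3279, 0.0985]
tool_rot: [-0.288, -3.128, -0.0]
ft_force: [-0.5, 0.3, -2.6]
grip_width: 0.0599
t 13.675 pocket mm [-0.5 -9.2 15.5] F pocket [-0.6  0.2  0. ] w 0.0599 torque [ 0.   -0.03 -0.01]
```

```bash
python3 -m jog '[[-0.0005,0.0005,0.0009,0,0.05],[0,0,0,0,0.05]]';python3 pk.py;python3 -m jog '[[-0.0005,0,0.0009,0,0.05],[0,0,0,0,0.05]]';python3 pk.py
```

```text
t: 13.92
ee_pos: [0.5008, -0.3272, 0.0977]
tool_rot: [-0.287, -3.128, -0.0]
ft_force: [-0.1, 0.7, -2.9]
grip_width: 0.0596
t 13.925 pocket mm [-0.5 -8.4 14.5] F pocket [-0.4  0.7 -0.4] w 0.0596 torque [-0.02  0.01 -0.02]
t: 14.18
ee_pos: [0.5013, -0.3273, 0.0968]
tool_rot: [-0.287, -3.128, -0.0]
ft_force: [-0.4, 0.8, -3.0]
grip_width: 0.0598
t 14.175 pocket mm [-0.5 -8.5 13.6] F pocket [-0.9  0.7 -0.4] w 0.0598 torque [0.02 0.05 0.03]
```

Slot is over the rib. Continue down toward the clip.

```bash
python3 -m jog '[[-0.001,0,0.0017,0,0.05],[0,0,0,0,0.05]]';python3 pk.py;python3 -m jog '[[-0.001,0,0.0017,0,0.05],[0,0,0,0,0.05]]' 40;python3 pk.py
```

```text
t: 14.42
ee_pos: [0.5022, -0.3275, 0.095]
tool_rot: [-0.287, -3.128, -0.0]
ft_force: [0.2, -0.8, -2.6]
grip_width: 0.0594
t 14.425 pocket mm [-0.5 -8.4 11.5] F pocket [ 0.2 -0.8 -0.5] w 0.0594 torque [-0.06  0.04 -0.01]
t: 14.68
ee_pos: [0.5031, -0.3276, 0.0934]
tool_rot: [-0.287, -3.128, -0.0]
ft_force: [-1.8, -0.7, -2.4]
grip_width: 0.0595
t 14.675 pocket mm [-0.7 -8.4  9.7] F pocket [-1.4 -1.   0.8] w 0.0595 torque [0.02 0.19 0.03]
```

```bash
python3 -m jog '[[-0.001,0,0.0017,0,0.05],[0,0,0,0,0.05]]' 60;python3 pk.py;python3 -m jog '[[-0.001,0,0.0017,0,0.05],[0,0,0,0,0.05]]';python3 pk.py; python3 -m jog '[[-0.001,0,0.0017,0,0.05],[0,0,0,0,0.05]]';python3 pk.py
```

```text
t: 14.92
ee_pos: [0.5038, -0.3278, 0.0918]
tool_rot: [-0.287, -3.128, -0.0]
ft_force: [-5.6, 0.7, -0.3]
grip_width: 0.0593
t 14.925 pocket mm [-0.8 -8.5  7.9] F pocket [-3.9 -0.4  4.6] w 0.0593 torque [ 0.07  0.58 -0.08]
t: 15.18
ee_pos: [0.5047, -0.328, 0.0902]
tool_rot: [-0.287, -3.127, -0.0]
ft_force: [-6.4, 0.9, 0.5]
grip_width: 0.0593
t 15.175 pocket mm [-0.8 -8.5  6. ] F pocket [-4.2 -0.3  5.6] w 0.0593 torque [ 0.04  0.78 -0.03]
t: 15.42
ee_pos: [0.5059, -0.3281, 0.088]
tool_rot: [-0.287, -3.127, -0.001]
ft_force: [-3.1, 0.2, -3.0]
grip_width: 0.0592
t 15.425 pocket mm [-0.9 -8.4  3.5] F pocket [-3.  -0.4  0.9] w 0.0592 torque [0.01 0.68 0.02]
```

```bash
python3 -m jog '[[-0.001,0,0.0017,0,0.05],[0,0,0,0,0.05]]';python3 pk.py;python3 -m jog '[[-0.0008,0,0.0013,0,0.05],[0,0,0,0,0.05]]';python3 pk.py; python3 -m jog '[[-0.0005,0,0.0009,0,0.05],[0,0,0,0,0.05]]';python3 pk.py
```

```text
t: 15.68
ee_pos: [0.5076, -0.3284, 0.0864]
tool_rot: [0.287, 3.128, 0.0]
ft_force: [0.1, 0.0, -6.2]
grip_width: 0.0592
t 15.675 pocket mm [-0.1 -8.3  1.3] F pocket [-1.8  0.1 -3.4] w 0.0592 torque [-0.09  0.19 -0.  ]
t: 15.92
ee_pos: [0.5083, -0.3288, 0.0857]
tool_rot: [0.287, 3.127, -0.001]
ft_force: [-0.3, -0.8, -3.3]
grip_width: 0.0592
t 15.925 pocket mm [ 0.2 -8.6  0.3] F pocket [-0.7 -0.9 -0.8] w 0.0592 torque [-0.04  0.   -0.01]
t: 16.18
ee_pos: [0.5084, -0.3288, 0.0853]
tool_rot: [0.287, 3.128, -0.001]
ft_force: [-3.1, 0.8, 5.2]
grip_width: 0.059
t 16.175 pocket mm [ 0.1 -8.6 -0. ] F pocket [1.  0.2 8.1] w 0.059 torque [-0.36  0.47 -0.1 ]
```

```bash
python3 -m jog '[[-0.0005,0,0.0009,0,0.05],[-0.0003,0,0.0005,0,0.05],[0,0,0,0,0.05]]';python3 pk.py; python3 v.py s1
python3 - <<'E'
from h import *
im=snapshot("side")[:,:,::-1]; cv2.imwrite("pics/s1z.png",cv2.resize(im[160:290,210:340],None,fx=4.5,fy=4.5,interpolation=cv2.INTER_CUBIC))
a=cv2.imread("pics/s1.png"); cv2.imwrite("pics/s1w.png",cv2.resize(a[150:384,150:360],None,fx=3.5,fy=2.5,interpolation=cv2.INTER_NEAREST))
E
```

```text
t: 16.55
ee_pos: [0.5085, -0.3289, 0.0853]
tool_rot: [-0.287, -3.128, 0.001]
ft_force: [-11.1, 3.2, 18.3]
grip_width: 0.0592
t 16.55 pocket mm [ 0.1 -8.7 -0.1] F pocket [ 0.4  1.2 23.6] w 0.0592 torque [-0.96  1.64 -0.34]
[ 0.5085 -0.3289  0.0853] 16.55
```

View pics/s1z.png

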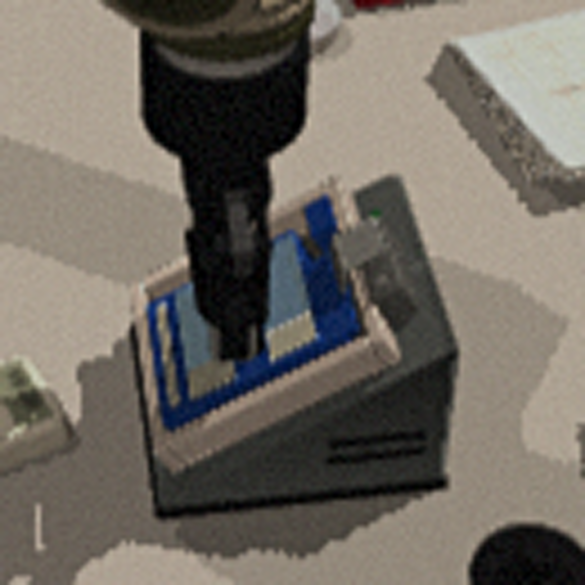

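View pics/s1w.png

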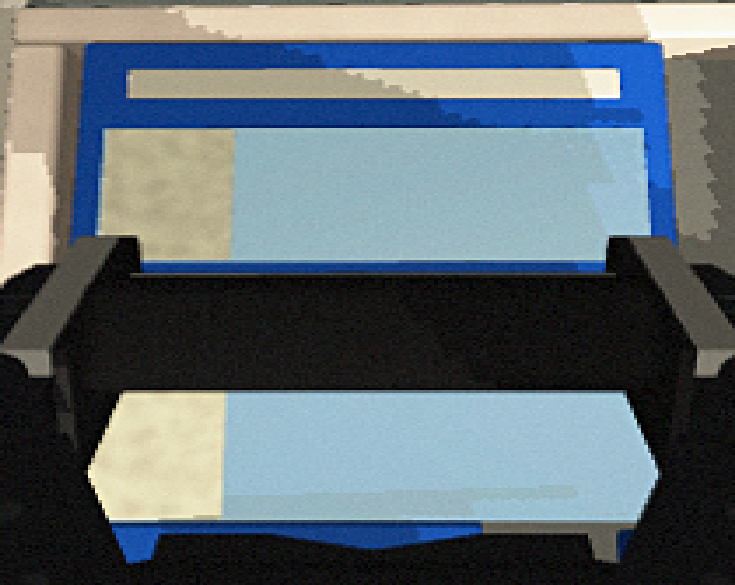

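```bash
python3 -m jog '[[0.0006,0,-0.001,0,0.05],[0,0,0,0,0.062],[0,0,0,0,0.0854],[0,0,0,0,0.0854],[0,0,0,0,0.0854],[0,0,-0.01,0,0.0854],[0,0,-0.03,0,0.0854],[0,0,-0.05,0,0.0854],[0.03,0,-0.05,0,0.0854],[0.02,0,-0.02,0,0.0854],[0,0,0,0,0.0854],[0,0,0,0,0.0854]]'
python3 v.py u1 carrier_under carrier_lip carrier_grip
python3 - <<'E'
from h import *
im=snapshot("side")[:,:,::-1]; cv2.imwrite("pics/u1z.png",cv2.resize(im[160:290,210:340],None,fx=4.5,fy=4.5,interpolation=cv2.INTER_CUBIC))
E
```

```text
t: 18.15
ee_pos: [0.4597, -0.3195, 0.2434]
tool_rot: [-0.287, -3.128, -0.001]
ft_force: [0.7, -0.9, -0.2]
grip_width: 0.0855
[ 0.4597 -0.3195  0.2434] 18.15
carrier_under [(0.96, [0.5324, -0.3305, 0.0552], [256.0, 235.0])]
carrier_lip [(0.7, [0.5632, -0.3565, 0.1046], [234.0, 293.0])]
carrier_grip [(0.9, [0.5098, -0.3261, 0.0999], [256.0, 233.0]), (0.64, [0.5675, -0.293, 0.0977], [302.0, 282.0])]
```

View pics/u1.png

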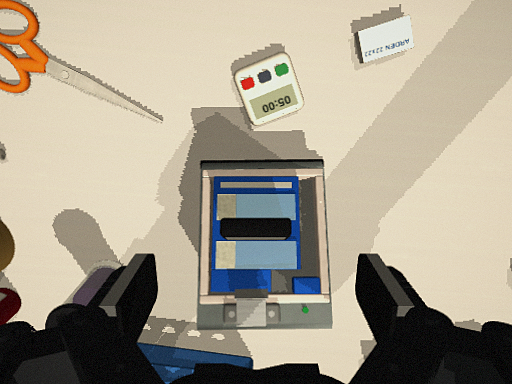

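View pics/u1z.png

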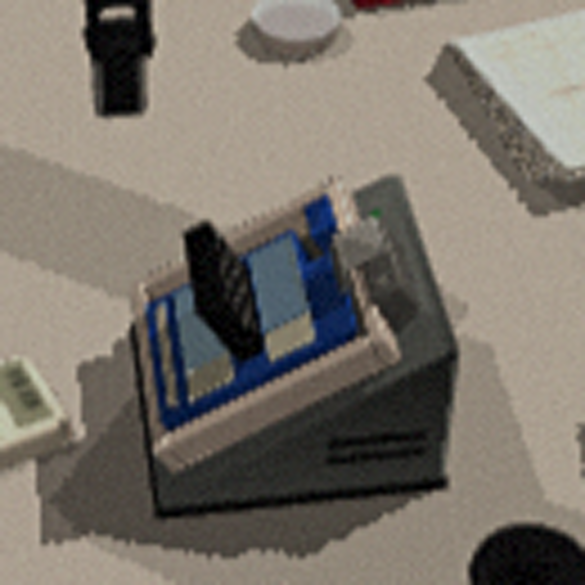

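```bash
python3 - <<'E'
import cv2
a=cv2.imread("pics/u1.png"); cv2.imwrite("pics/u1w.png",cv2.resize(a[155:335,190:340],None,fx=4.5,fy=3.3,interpolation=cv2.INTER_NEAREST))
E
```

```text
(no output)
```

View pics/u1w.png

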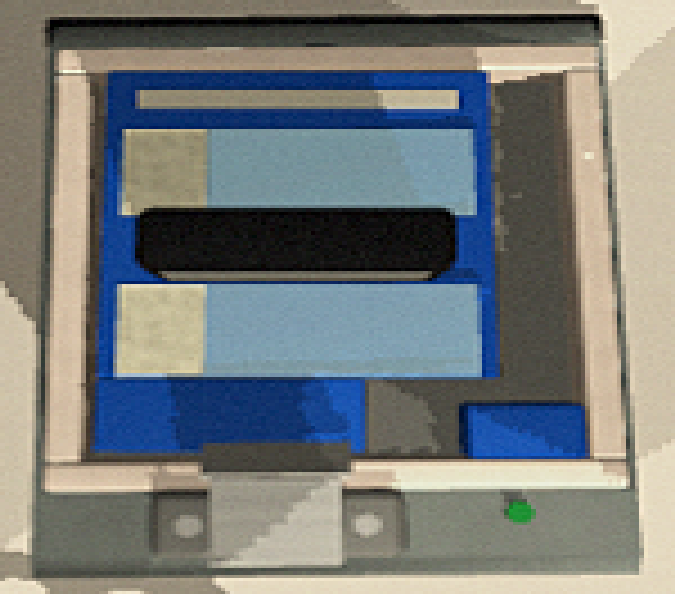

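```bash
python3 - <<'E'
from tilt import *
P=np.array([[107,72],[486,72],[498,378],[366,378],[365,453],[93,453]])/[4.5,3.3]+[190,155]
p=fit("u1.npz",P,[[-55,-42,24],[-55,42,24],[35,42,24],[35,14,24],[55,14,24],[55,-42,24]])
s=bot.sense();R=Ro.from_rotvec(s["tool_rot"]).as_matrix();u=R@(p[:3]-[0,.0024,0])+s["ee_pos"]
Rd=Ro.from_euler("z",-np.radians(10.5)).as_matrix()@Ro.from_euler("y",-np.pi/6).as_matrix()
print((1e3*Rd.T@(u-[.533,-.3246,.0555])).round(1),s["t"])
for q in ("petri_dish","bench_timer","coverglass_box","staining_jar"): 
    snapshot("side") if q=="petri_dish" else 0
    print(q,[(round(a["conf"],2),np.round(a["location"],3).tolist()) for a in mark_of("side",q)[:1]])
E
```

```text
under in tool [-0.0734  0.0023  0.1888] tilt 30.56 yaw 0.09 [-0.1  0.1  0.1 -0.   0.2  0.1 -0.3  0.2  0.2 -0.3 -0.  -0.1]
G(52) in tool [-0.047   0.0023  0.144 ]
[-0.4 -8.2 -1.1] 18.4
petri_dish [(0.48, [0.504, -0.33, 0.102])]
bench_timer []
coverglass_box [(0.79, [0.369, -0.172, 0.002])]
staining_jar [(0.75, [0.589, -0.529, 0.002])]
```

```bash
python3 -c "
from plant import ticket
print(ticket.sign_off())"
```

```text
the job is handed in; nothing more can be done
None
```

The carrier is loaded and I handed the job in at about 18.4 s of the 48 s; no verdict is reported at sign-off.

**What I did:**
- I gripped the ridge across its 60 mm length and tilted the carrier to 30° by pressing it flat on the dock's upper and side walls.
- I set it in the pocket with the notch at the blue block. It rested on the rib at about 17 mm.
- I slid it toward −y until the slot dropped over the rib, at about y = −8 mm.
- I pressed it past the clip with about 6 N, then pushed about 24 N onto the floor to make sure it was home.
- I opened the gripper and backed it well away.

**Last checks:**

| Check | Result |
|---|---|
| Tilt | 30.6°, against 30° for the pocket floor |
| Position in the pocket (x, y, z) | −0.4, −8.2, −1.1 mm from the wrist picture; about 0.1, −8.7, −0.1 mm by touch before release |
| Clip | Leaf seen lying straight over the lip |
| Force after letting go | About 0 N |

**Checks that disagreed or failed:**
- The wrist camera's calibration showed a sideways error of about 2 mm against the fingers. I corrected for it.
- In the final side picture the network missed the timer and put the petri dish on the carrier's grip. Both showed in the pictures where they had been, and nothing touched them. The cover glass box and the jar were found within about 4 mm of where they started.
- The clip's joint value could only be judged from the picture and the drop in force as it snapped.

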